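# Put the misplaced spice jar and the tomato tin in their own sorting slots

### The job

The glass spice jar has been put in the tin's slot (red label) of the sloping sorting rack: first move it to its own slot, the one with the green label, and then put the rinsed tomato tin from the bench in the red-labelled slot. Each must stand bottom down, settled flat on the sloping floor of its slot, set down gently and not dropped. Do not bump the lamp bar above the rack, and leave the clear bottle, the black lid and the jam jar where they are.

Things in the scene. Friction and masses are not known exactly. Their poses are not given: they have to be found in the camera images.
- rack: fixed rack: plywood base 170 (x) x 450 (y) x 15 mm with three sloping slots along y, 115 mm apart, in any order, floor centres 77 mm above the bench. Origin: on the bench under the middle slot's floor centre; x to its back, away from the robot. Posts 16 mm square, 250 mm high, at x = 85, y = +-215 mm, with arms going forward to the lamp
- lamp: fixed aluminium LED lamp bar, 24 mm thick, 430 mm long along the rack's y, its axis 250 mm above the bench, straight over the slots' floor centres. Origin and axes: those of the rack. A gripper pointing straight down does not fit past it; leaning with the slots it does
- tin_slot: grey sloping slot with red label: open tray, inside 82 x 82 mm, walls 5 mm thick, 22 mm high. Origin: centre of its floor; z square to the floor, leaning 25 degrees towards the robot side; y along the row; x up the slope. Label: level strip 30 x 88 mm, 58 mm behind and 42 mm above the origin, and on the back. The tin belongs here (its label has a steel-grey disc); the jar stands here at the start
- glass_slot: grey sloping slot with green label: open tray, inside 82 x 82 mm, walls 5 mm thick, 22 mm high. Origin: centre of its floor; z square to the floor, leaning 25 degrees towards the robot side; y along the row; x up the slope. Label: level strip 30 x 88 mm, 58 mm behind and 42 mm above the origin, and on the back. The jar belongs here (white jar picture); empty at the start
- plastic_slot: grey sloping slot with yellow label: open tray, inside 82 x 82 mm, walls 5 mm thick, 22 mm high. Origin: centre of its floor; z square to the floor, leaning 25 degrees towards the robot side; y along the row; x up the slope. Label: level strip 30 x 88 mm, 58 mm behind and 42 mm above the origin, and on the back. Nothing goes here (black bottle picture); it stays empty
- jar: glass spice jar with green cap and paper label: 52 mm across, 80 mm tall with cap, about 0.14 kg; its straight glass side, good to grip, reaches from 2 to 58 mm above its bottom. Origin: centre of its underside, z to the cap. At the start it stands in the tin's slot, leaning with it
- tin: rinsed open tomato tin with a red paper band: 63 mm across, 80 mm tall, about 0.06 kg. Origin: centre of its underside, z to the open end. At the start it stands upright on the bench
- pet: bystander: clear PET bottle with blue cap, 64 mm across, 210 mm tall; origin: centre of its underside
- black_lid: bystander: black plastic lid lying on the bench, 68 mm across, 14 mm thick; origin: centre of its underside
- jam_jar: bystander: amber jam jar with brass-coloured cap, 68 mm across, 100 mm tall; origin: centre of its underside
There are look-alikes about, which are no part of the job. What is shaped like the jar but purple or turquoise is not meant.

How it is judged:
On the way, in this order (a step that is already met when the one before it is completed fails the run):
1. the jar stands released in the green-labelled slot (x of jar in the frame of glass_slot between -0.021 and 0.021 m and y of jar in the frame of glass_slot between -0.021 and 0.021 m and z of jar in the frame of glass_slot between -0.006 and 0.006 m and angle between the z axis of jar and the z axis of glass_slot, either way round below 0.1 rad and linear speed of jar below 0.03 m/s and contact force between the fingers and jar below 0.1 N), for 0.2 s.
2. the tin stands released in the red-labelled slot (x of tin in the frame of tin_slot between -0.016 and 0.016 m and y of tin in the frame of tin_slot between -0.016 and 0.016 m and z of tin in the frame of tin_slot between -0.006 and 0.006 m and angle between the z axis of tin and the z axis of tin_slot, either way round below 0.1 rad and linear speed of tin below 0.03 m/s and contact force between the fingers and tin below 0.1 N), for 0.2 s.
At the end, for the whole second after the job is handed in: The jar stands in the green-labelled slot (underside centre within 21 mm of the floor centre along each side) and the tin in the red-labelled slot (within 16 mm), both bottom down, undersides within 6 mm of the floor, square to it within 0.1 rad, released and at rest (all of step 1 and all of step 2); the robot touches nothing.
It fails at once if the clear bottle, the black lid or the jam jar is moved more than 30 mm (distance of any of pet, black_lid, jam_jar from where it was at the start of the episode above 0.03 m).
It fails at once if the lamp bar is bumped (over 10 N) (contact force between lamp and anything else above 10 N).
It fails at once if the jar is dropped (faster than 0.5 m/s out of the fingers) (linear speed of jar above 0.5 m/s and contact force between the fingers and jar below 0.05 N).
It fails at once if the tin is dropped (faster than 0.5 m/s out of the fingers) (linear speed of tin above 0.5 m/s and contact force between the fingers and tin below 0.05 N).
It also fails if it takes over 48 s, if anything falls off the work surface, if the arm or the gripper's body presses on something with over 40 N, if the wrist force passes 120 N, or if a joint passes its speed limit or range.

### The arm

A 6-joint arm with a two-finger parallel gripper is mounted at the origin on the work surface. World frame = base frame: x ahead of the robot, y to its left, z up, the work surface at z = 0. Lengths are in m, angles in rad, forces in N, time in s.
With the tool pointing down it reaches from about 0.25 to 0.8 m from the base axis. Payload 8.5 kg.
Tool frame: the origin (TCP) lies at the very end of the fingers, on their centre line; the grasp point (between the pads) lies 19 mm behind it; x points along the fingers, y is the direction in which the jaws open and shut, and the axes are right-handed (so a half turn about x gives the same grasp; the last joint's range is limited). The gripper opens to 85 mm and grips with 20 to 120 N. Pads are 22 mm wide; open, the fingers measure 114 mm over their backs; the gripper's body (76 mm by 85 mm) begins 54 mm behind the grasp point. The pads swing forward as they close: fully open they stand 13 mm farther back than shut.
Start: joints at [-1.266, 0.238, -0.013, 1.319, 0, 1.571], TCP at [0.158, -0.501, 0.231] pointing down, gripper open.
Joint ranges: [-2.66, 2.66], [-1.03, 1.9], [-1.14, 1.46], [-1.82, 2.27], [-1.45, 1.34], [-3.14, 3.14]. Speed limits (rad/s): [2.22, 2.22, 2.79, 3.14, 3.14, 3.14].

### API

Orientations are given as a rotation vector (axis times angle).
In Python, from station import readout, get_image, finish_job, spotter gives the robot as it stands.
- The arm moves only by the tool arm_command, never from a script. Its argument "increments" is a list of rows, each an object with "dr": the turn, a rotation vector about the tool's x, y, z in rad, a list of three; "offset": the shift along the tool's x, y, z in mm, a list of three; "hand": the opening in per cent of the stroke, from 0 (shut) to 100 (fully open). In form: [{"dr": [rx, ry, rz], "offset": [dx, dy, dz], "hand": hand}, ...]. A call has 1 to 10 rows; each row shifts and turns the commanded pose from where the row before left it, along the tool's axes as they then stand; what a row does not reach is not made up. A row lasts 1/12 s, in which the tool goes at most 41.7 mm and 7.16 degrees, less where a joint would pass 70% of its speed; a pose out of reach is approached as far as the arm can. A call is refused whole if a number of a shift passes 41.7 or a number of a turn 0.125, either way. A call with a gripper value outside its range is refused whole. The fingers move at their own pace and stop on an object; "force" is the grip in N (left out, the last holds). Time passes only in rows, so rows that do not move let the fingers close. It gives the time, the measured TCP pose, the force and the opening at its end, in the units of the state.
- readout.observe(): the state, without advancing time (a new reading comes with each control period).
- get_image(name): name is "scene" or "top" or "wrist"; returns a dict with "pixels" (420x560x3 uint8, red, green, blue), "camera_matrix" (3x3 intrinsics, pixels), "R" (3x3) and "t" (3): a world point X has camera coordinates R X + t. Camera axes: x right, y down, z forward; pixel columns grow to the right and rows downward; lengths in m; the calibration is good to about 2 mm. A picture is of the moment at which its call begins. There is no depth.
- finish_job(): hands the job in, once; it reports no verdict.
Trained networks look in the newest picture that a camera, given by its name, has taken for a name from the list of things; names that differ only in an ending like _2 or _b are one class to them, and where a whole thing is asked for, a point or a joint stands for the part that bears it (a point fixed in the world has none). Each returns a list of dicts, best first, with "conf" (0 to 1); they miss things now and then, are a little off and sometimes report something else, mostly with a low value. They report only what shows in the picture. A call takes as long as a camera call. They do not tell look-alikes from the thing itself.
- spotter.spot_in(label, camera): "bbox" ([left, top, right, bottom] in pixels, round what is visible of it).
- spotter.landmark_of(label, camera): "xy" ([column, row] in pixels: a listed point, or the origin of a listed thing).
The state is a dict: "time": time; "joint_positions": joint angles; "joint_vel": joint speeds; "tau": joint torques, N m; "eef_pos": TCP position; "tool_rot": TCP orientation; "force": force on the tool from outside, world axes, zero at the start; "moment": the same for the moment, N m; "opening": finger opening in m.
Only numpy, scipy, OpenCV 4.12 (cv2) and the standard library are available. Lean on these libraries where they do the work, as an engineer would, in place of code of your own. Each camera call takes 0.05 s, during which the arm holds its last target. There are 200 camera calls.

## Working session

There is one attempt and no reset: what is moved stays moved. The work goes in short steps, Python scripts to look and compute and a tool call to move; the robot and the scene stay as the last step left them, time stands still between calls to the robot, and variables do not carry over. Pictures are saved under pics/ and viewed, about 8 in all and at most 12, crops included, and the job is handed in when it is done.

Besides the shell and the picture viewer there is one more tool, called after ">>>" as a command line: name --argument value ..., lists and objects as JSON in quotes. arm_command: Moves the arm, as the interface text tells. Its arguments: {"type":"object","properties":{"increments":{"type":"array","items":{"type":"object","properties":{"dr":{"type":"array","items":{"type":"number"}},"offset":{"type":"array","items":{"type":"number"}},"hand":{"type":"number"}}}},"force":{"type":"number"}},"required":["increments"]}

```bash
mkdir -p pics; ls
python3 - <<'E'
from station import readout,get_image,spotter
import cv2,numpy as np,pickle
s=readout.observe();print({k:np.round(v,3).tolist() for k,v in s.items()})
d={}
for c in("scene","top"):
    g=get_image(c);d[c]=g;cv2.imwrite(f"pics/{c}0.png",g["pixels"][:,:,::-1])
    print(c,np.round(g["camera_matrix"],1).tolist(),np.round(g["R"],3).tolist(),np.round(g["t"],3).tolist())
    for n in("jar","tin","tin_slot","glass_slot","plastic_slot","rack","pet","black_lid","jam_jar"):
        print(n,[(np.round(r["xy"]).tolist(),round(r["conf"],2)) for r in spotter.landmark_of(n,c)][:3],[(np.round(r["bbox"]).tolist(),round(r["conf"],2)) for r in spotter.spot_in(n,c)][:3])
pickle.dump(d,open("d.pkl","wb"))
E
```

```text
pics
{'time': 0.0, 'joint_positions': [-1.266, 0.239, -0.014, 1.319, 0.0, 1.571], 'joint_vel': [-0.0, 0.001, -0.0, -0.0, -0.001, -0.002], 'tau': [0.001, -53.878, 34.644, 0.018, -0.0, -0.0], 'eef_pos': [0.157, -0.5, 0.231], 'tool_rot': [2.058, 0.318, -2.058], 'force': [-0.199, 0.227, -0.373], 'moment': [-0.0, 0.035, -0.009], 'opening': 0.085}
scene [[443.5, 0.0, 271.9], [0.0, 443.5, 209.0], [0.0, 0.0, 1.0]] [[-0.206, 0.978, -0.009], [0.789, 0.161, -0.593], [-0.579, -0.13, -0.805]] [0.196, -0.398, 1.644]
jar [([271.0, 303.0], 0.98), ([253.0, 212.0], 0.66), ([327.0, 167.0], 0.57)] [([301.0, 154.0, 331.0, 174.0], 0.97), ([246.0, 283.0, 277.0, 315.0], 0.84), ([246.0, 185.0, 266.0, 219.0], 0.81)]
tin [([420.0, 217.0], 0.73), ([257.0, 215.0], 0.2)] [([412.0, 195.0, 445.0, 231.0], 0.78)]
tin_slot [([255.0, 213.0], 0.71)] [([234.0, 202.0, 274.0, 223.0], 0.83), ([245.0, 186.0, 265.0, 221.0], 0.48)]
glass_slot [([290.0, 225.0], 0.66)] [([269.0, 208.0, 313.0, 240.0], 0.94)]
plastic_slot [([216.0, 203.0], 0.89), ([281.0, 191.0], 0.7)] [([192.0, 188.0, 238.0, 216.0], 0.93)]
rack [([252.0, 231.0], 
[... 826 characters left out ...]
0], 0.74), ([307.0, 198.0], 0.63), ([341.0, 207.0], 0.55)] [([290.0, 184.0, 322.0, 220.0], 0.73)]
glass_slot [([268.0, 194.0], 0.94), ([151.0, 243.0], 0.68)] [([252.0, 180.0, 285.0, 214.0], 0.67)]
plastic_slot [([345.0, 207.0], 0.81), ([268.0, 195.0], 0.23)] [([326.0, 190.0, 362.0, 226.0], 0.59)]
rack [([308.0, 199.0], 0.98), ([270.0, 192.0], 0.32)] [([230.0, 146.0, 393.0, 236.0], 0.79)]
pet [([167.0, 195.0], 0.9)] [([231.0, 144.0, 393.0, 235.0], 0.7), ([145.0, 182.0, 178.0, 206.0], 0.69)]
black_lid [([293.0, 251.0], 0.54), ([152.0, 242.0], 0.2)] [([282.0, 241.0, 302.0, 259.0], 0.64), ([289.0, 182.0, 325.0, 218.0], 0.37)]
jam_jar [([417.0, 248.0], 0.76)] [([406.0, 237.0, 434.0, 261.0], 0.7)]
```

Run:
```python
import cv2
a=cv2.imread("pics/scene0.png")[130:340,110:470];b=cv2.imread("pics/top0.png")[110:310,110:450]
cv2.imwrite("pics/s1.png",cv2.resize(a,(800,467),interpolation=cv2.INTER_CUBIC))
cv2.imwrite("pics/t1.png",cv2.resize(b,(800,471),interpolation=cv2.INTER_CUBIC))
```

```text
(no output)
```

View pics/s1.png

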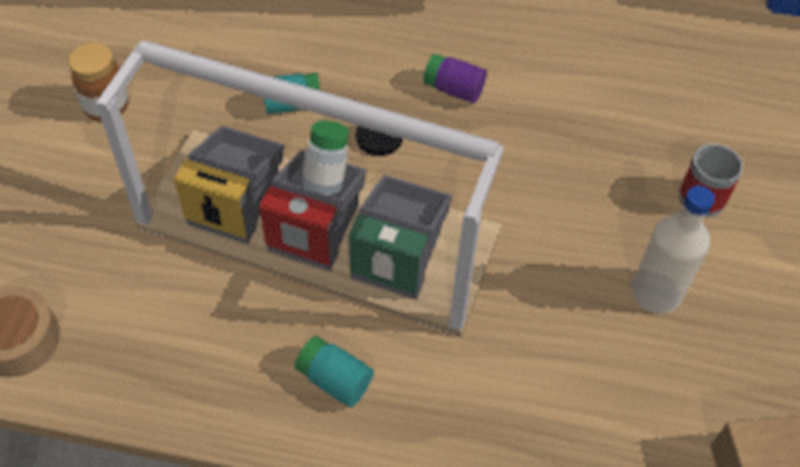

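View pics/t1.png

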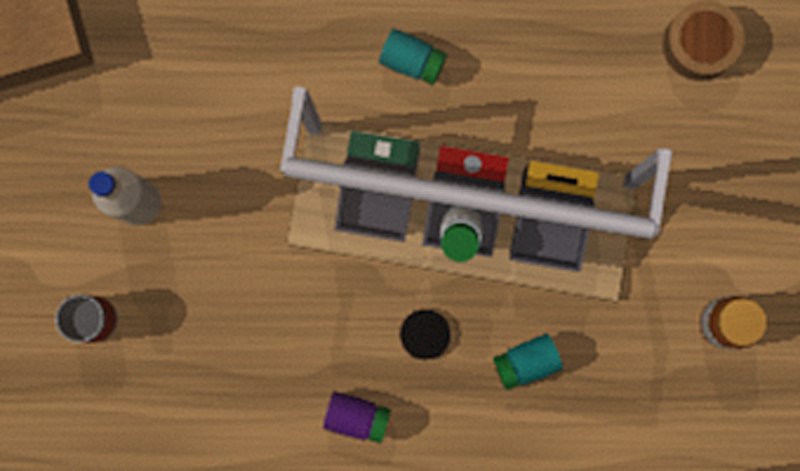

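The scene shows, in order from world +y, green, red and yellow slots. The jar is in the red slot under the lamp, and the tin is beside the bottle at the far left of the top view, around (80,320) in the crop. Next I fit the rack pose and the tin and jar positions.

```bash
cat > h.py <<'E'
import numpy as np,pickle
from scipy.optimize import least_squares
from scipy.spatial.transform import Rotation as Ro
def proj(g,X):
    c=np.atleast_2d(X)@np.array(g["R"]).T+np.array(g["t"]);p=c@np.array(g["camera_matrix"]).T
    return p[:,:2]/p[:,2:]
def rackT(p):
    return Ro.from_euler("z",p[2]).as_matrix(),np.array([p[0],p[1],0])
E
python3 - <<'E'
from h import *
d=pickle.load(open("d.pkl","rb"))
T=lambda u,v:(110+u/2.353,110+v/2.353); S=lambda u,v:(110+u/2.222,130+v/2.222)
F=[("top",T(290,243),(-85,225,15)),("top",T(620,300),(-85,-225,15)),("top",T(299,92),(85,215,250)),("top",T(662,153),(85,-215,250)),
("top",T(289,166),(0,215,250)),("top",T(655,229),(0,-215,250)),
("scene",S(142,220),(85,-215,15)),("scene",S(458,325),(85,215,15)),("scene",S(143,47),(0,-215,250)),("scene",S(497,150),(0,215,250)),
("top",(268,194),(0,115,77)),("top",(345,207),(0,-115,77)),("top",(308,204),(0,0,77)),
("scene",(290,225),(0,115,77)),("scene",(216,203),(0,-115,77)),("scene",(255,213),(0,0,77))]
def res(p):
    R,t=rackT(p)
    return np.concatenate([(proj(d[c],R@(np.array(X)/1e3)+t)-u)[0] for c,u,X in F])
r=least_squares(res,[.6,-.05,0],loss="soft_l1");print("rack",r.x);print(res(r.x).reshape(-1,2).round(1).tolist())
R,t=rackT(r.x);print({n:(R@[0,y,.077]+t).round(4).tolist() for n,y in(("glass",.115),("tin",0),("plast",-.115))})
def tri(F,z=None):
    f=lambda p:np.concatenate([(proj(d[c],p+np.array(o))-u)[0] for c,u,o in F])
    r=least_squares(f,[.5,0,.05]);print(r.x.round(4),f(r.x).round(1))
h=[0,0,.08];o=[0,0,0]
tri([("top",(152,242),o),("scene",(420,217),o),("top",T(82,320),h),("scene",S(716,168),h)])
print("jar");tri([("top",(310,205),o),("scene",(253,212),o)])
print("cap");tri([("top",T(461,243),o),("scene",S(330,134),o)])
print("pet",);tri([("top",(167,195),o),("scene",(407,258),o)])
print("jam",);tri([("top",(417,248),o),("scene",(154,177),o)])
print("lid",);tri([("top",(293,251),o),("scene",(280,191),o)])
E
```

```text
rack [ 0.60712965 -0.1268449  -0.15654479]
[[-1.9, 3.4], [-1.0, 2.8], [0.1, 1.2], [0.9, 0.9], [-1.0, 0.1], [-0.7, -0.8], [0.6, -1.1], [-1.1, -2.2], [-1.1, 0.9], [-1.1, 0.1], [1.7, -0.2], [-0.7, -0.8], [-1.0, -4.0], [1.2, 1.2], [-0.5, -0.1], [-2.4, 1.3]]
{'glass': [0.6251, -0.0133, 0.077], 'tin': [0.6071, -0.1268, 0.077], 'plast': [0.5892, -0.2404, 0.077]}
[ 0.469   0.3604 -0.0023] [ 0.1  2.4  2.9  2.5  0.8 -2.1 -1.9 -2.3]
jar
[ 0.592  -0.1331  0.0661] [-1.2  0.2 -1.1 -0. ]
cap
[ 0.5619 -0.12    0.1312] [-0.6  0.1 -0.6 -0. ]
pet
[0.6249 0.3137 0.0165] [-0.1 -0.  -0.1 -0. ]
jam
[ 0.4677 -0.4864 -0.0057] [ 1.9 -0.7  2.   0.1]
lid
[ 0.4515 -0.0829  0.0025] [-1.2  0.2 -1.2 -0. ]
```

```bash
cat >> h.py <<'E'
RACK=[0.6071,-0.1268,-0.1565]
def slot_pose(p,y):  # slot frame R,t
    R,t=rackT(p); a=np.radians(25)
    Rs=R@np.array([[np.cos(a),0,-np.sin(a)],[0,1,0],[np.sin(a),0,np.cos(a)]])
    return Rs,R@np.array([0,y,.077])+t
def tool_in_slot(p,y,x,dy,h,flip=1):
    """tool pose: pointing along -slot z, jaws along slot y, TCP at slot (x,dy,h)"""
    Rs,t=slot_pose(p,y)
    X=-Rs[:,2];Y=flip*Rs[:,1];Z=np.cross(X,Y)
    return np.stack([X,Y,Z],1),Rs@np.array([x,dy,h])+t
def plan(R0,p0,R1,p1,n):
    rv=Ro.from_matrix(R0.T@R1).as_rotvec()/n
    R=R0.copy();print("turn/row",rv.round(4),"n",n)
    for i in range(n):
        print((R.T@((p1-p0)/n)*1e3).round(1).tolist(),end=" "); R=R@Ro.from_rotvec(rv).as_matrix()
    print()
def state():
    from station import readout
    s=readout.observe();return Ro.from_rotvec(s["tool_rot"]).as_matrix(),np.array(s["eef_pos"]),s
E
python3 - <<'E'
from h import *
from station import get_image
R,p,s=state();print(R.round(3))
g=get_image("wrist");Rc=np.array(g["R"]);c=-Rc.T@g["t"]
print("cam in tool",R.T@(c-p),"cam axes in tool",(Rc@R).round(2).tolist())
for f in(1,-1):
    R1,p1=tool_in_slot(RACK,0,-.012,0,.13,f);print(f,p1.round(3),R1.round(2).tolist())
    plan(R,p,R1,p1,20)
E
```

```text
[[-0.     0.3   -0.954]
 [ 0.    -0.954 -0.3  ]
 [-1.    -0.     0.   ]]
cam in tool [-0.1423425   0.00026115 -0.06764157] cam axes in tool [[-0.0, 1.0, 0.0], [-0.27, -0.0, 0.96], [0.96, 0.0, 0.27]]
1 [ 0.542 -0.117  0.19 ] [[0.42, 0.16, 0.9], [-0.07, 0.99, -0.14], [-0.91, 0.0, 0.42]]
turn/row [-0.1312 -0.0068  0.0291] n 20
[2.1, -12.6, -24.1] [1.6, -9.3, -25.6] [1.2, -6.0, -26.6] [0.9, -2.5, -27.1] [0.7, 1.1, -27.2] [0.6, 4.6, -26.9] [0.6, 8.1, -26.0] [0.7, 11.4, -24.8] [0.9, 14.5, -23.1] [1.2, 17.4, -21.0] [1.6, 19.9, -18.5] [2.1, 22.1, -15.8] [2.7, 23.9, -12.8] [3.3, 25.3, -9.5] [4.0, 26.2, -6.2] [4.8, 26.7, -2.7] [5.5, 26.7, 0.7] [6.3, 26.2, 4.2] [7.1, 25.2, 7.5] [7.9, 23.8, 10.7] 
-1 [ 0.542 -0.117  0.19 ] [[0.42, -0.16, -0.9], [-0.07, -0.99, 0.14], [-0.91, -0.0, -0.42]]
turn/row [0.0227 0.0214 0.005 ] n 20
[2.1, -12.6, -24.1] [2.5, -13.1, -23.8] [3.0, -13.7, -23.4] [3.4, -14.2, -23.0] [3.8, -14.7, -22.6] [4.2, -15.3, -22.2] [4.6, -15.8, -21.7] [5.0, -16.3, -21.3] [5.4, -16.8, -20.8] [5.7, -17.3, -20.3] [6.0, -17.8, -19.8] [6.4, -18.3, -19.2] [6.7, -18.7, -18.7] [7.0, -19.2, -18.1] [7.3, -19.6, -17.5] [7.5, -20.0, -16.9] [7.8, -20.4, -16.3] [8.0, -20.9, -15.6] [8.2, -21.2, -15.0] [8.5, -21.6, -14.3]
```

Run:
```python
from h import *
R,p,s=state()
R1,p1=tool_in_slot(RACK,0,-.012,0,.13,1)
plan(R,p,R1,p1,24)
```

```text
turn/row [-0.1093 -0.0057  0.0242] n 24
[1.7, -10.5, -20.1] [1.4, -8.2, -21.1] [1.1, -5.9, -21.9] [0.9, -3.5, -22.4] [0.7, -1.1, -22.7] [0.5, 1.4, -22.7] [0.5, 3.9, -22.4] [0.5, 6.3, -21.8] [0.5, 8.6, -21.0] [0.7, 10.8, -20.0] [0.8, 12.9, -18.7] [1.1, 14.9, -17.2] [1.4, 16.6, -15.4] [1.7, 18.2, -13.5] [2.1, 19.5, -11.5] [2.5, 20.6, -9.3] [3.0, 21.4, -7.0] [3.5, 22.0, -4.7] [4.0, 22.2, -2.3] [4.5, 22.3, 0.1] [5.1, 22.0, 2.5] [5.6, 21.5, 4.9] [6.1, 20.7, 7.1] [6.7, 19.6, 9.3]
```

>>> arm_command --increments '[{"dr": [-0.109,-0.006,0.024],"offset": [1.7,-10.5,-20],"hand": 100},{"dr": [-0.109,-0.006,0.024],"offset": [1.4,-8,-21],"hand": 100},{"dr": [-0.109,-0.006,0.024],"offset": [1,-6,-22],"hand": 100},{"dr": [-0.109,-0.006,0.024],"offset": [1,-3.5,-22.4],"hand": 100},{"dr": [-0.109,-0.006,0.024],"offset": [0.7,-1,-22.7],"hand": 100},{"dr": [-0.109,-0.006,0.024],"offset": [0.5,1.4,-22.7],"hand": 100},{"dr": [-0.109,-0.006,0.024],"offset": [0.5,4,-22.4],"hand": 100},{"dr": [-0.109,-0.006,0.024],"offset": [0.5,6.3,-21.8],"hand": 100},{"dr": [-0.109,-0.006,0.024],"offset": [0.5,8.6,-21],"hand": 100},{"dr": [-0.109,-0.006,0.024],"offset": [0.7,10.8,-20],"hand": 100}]'

```text
time: 2.78
eef_pos: [0.3188, -0.3403, 0.2138]
tool_rot: [1.257, 0.882, -1.294]
force: [0.6, 0.3, -0.1]
opening: 0.0855
```

>>> arm_command --increments '[{"dr": [-0.109,-0.006,0.024],"offset": [0.8,13,-18.7],"hand": 100},{"dr": [-0.109,-0.006,0.024],"offset": [1,15,-17.2],"hand": 100},{"dr": [-0.109,-0.006,0.024],"offset": [1.4,16.6,-15.4],"hand": 100},{"dr": [-0.109,-0.006,0.024],"offset": [1.7,18.2,-13.5],"hand": 100},{"dr": [-0.109,-0.006,0.024],"offset": [2,19.5,-11.5],"hand": 100},{"dr": [-0.109,-0.006,0.024],"offset": [2.5,20.6,-9.3],"hand": 100},{"dr": [-0.109,-0.006,0.024],"offset": [3,21.4,-7],"hand": 100}]'

```text
time: 3.37
eef_pos: [0.4318, -0.2287, 0.2013]
tool_rot: [0.674, 1.074, -0.725]
force: [0.7, -0.4, -0.1]
opening: 0.0854
```

Run:
```python
from h import *
R,p,s=state();print(p,s["joint_positions"])
R1,p1=tool_in_slot(RACK,0,-.012,0,.13,1)
plan(R,p,R1,p1,8)
```

```text
[ 0.43177333 -0.22871107  0.20126567] [-0.46348957 -0.0650598  -0.51118223  0.76345563 -0.03764804  0.48440697]
turn/row [-0.0956 -0.0051  0.0219] n 8
[2.8, 19.1, -4.2] [3.2, 19.3, -2.4] [3.6, 19.4, -0.5] [4.0, 19.3, 1.3] [4.5, 19.0, 3.1] [4.9, 18.5, 4.9] [5.3, 17.8, 6.6] [5.7, 17.0, 8.2]
```

>>> arm_command --increments '[{"dr": [-0.096,-0.005,0.022],"offset": [2.8,19,-4.2],"hand": 100},{"dr": [-0.096,-0.005,0.022],"offset": [3.2,19.3,-2.4],"hand": 100},{"dr": [-0.096,-0.005,0.022],"offset": [3.6,19.4,-0.5],"hand": 100},{"dr": [-0.096,-0.005,0.022],"offset": [4,19.3,1.3],"hand": 100},{"dr": [-0.096,-0.005,0.022],"offset": [4.5,19,3],"hand": 100},{"dr": [-0.096,-0.005,0.022],"offset": [5,18.5,5],"hand": 100},{"dr": [-0.096,-0.005,0.022],"offset": [5.3,17.8,6.6],"hand": 100},{"dr": [-0.096,-0.005,0.022],"offset": [5.7,17,8.2],"hand": 100},{"dr": [0,0,0],"offset": [0,0,0],"hand": 100}]'

```text
time: 4.12
eef_pos: [0.5436, -0.1165, 0.1896]
tool_rot: [0.087, 1.133, -0.135]
force: [0.4, -0.6, -0.5]
opening: 0.0857
```

Run:
```python
from h import *
from station import get_image,spotter
import cv2
R,p,s=state();print(p,s["joint_positions"])
g=get_image("wrist");pickle.dump(g,open("w1.pkl","wb"));im=g["pixels"][:,:,::-1].copy();cv2.imwrite("pics/w1raw.png",im)
for n in("jar","tin_slot","glass_slot"):
    print(n,[(np.round(r["xy"]).tolist(),round(r["conf"],2)) for r in spotter.landmark_of(n,"wrist")][:2])
for y,c in((0,(0,0,255)),(.115,(0,255,0)),(-.115,(0,255,255))):
    Rs,t=slot_pose(RACK,y)
    q=proj(g,[Rs@np.array([a*.041,b*.041,.022])+t for a,b in((1,1),(1,-1),(-1,-1),(-1,1))]).astype(int)
    cv2.polylines(im,[q],True,c,1)
Rs,t=slot_pose(RACK,0)
for h in(.08,.002):
    q=proj(g,[Rs@np.array([-.015+.026*np.cos(a),.026*np.sin(a),h])+t for a in np.arange(0,6.3,.2)]).astype(int);cv2.polylines(im,[q],True,(255,0,255),1)
cv2.imwrite("pics/w1.png",im)
```

```text
[ 0.5436382  -0.1165366   0.18958726] [-0.22960791  0.01976231 -0.49644604  0.61989308  0.0334207  -0.07014688]
jar [([275.0, 195.0], 0.68), ([382.0, 311.0], 0.63)]
tin_slot []
glass_slot [([420.0, 211.0], 0.72)]
```

View pics/w1.png

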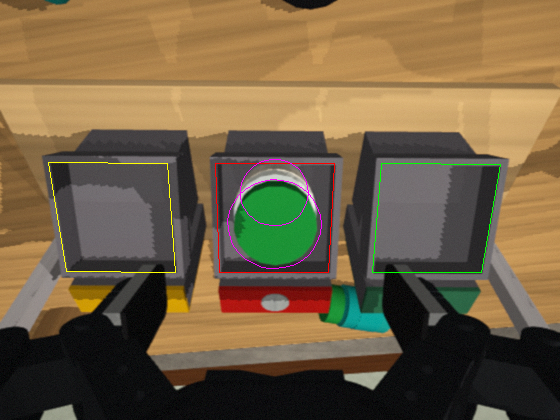

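The wrist view shows the predicted slot outlines lying on the real rims and the predicted cap circle on the cap at (276,222), all within about 2 mm. The rack pose is good, so I descend to the jar.

Run:
```python
from h import *
R,p,s=state()
R1,p1=tool_in_slot(RACK,0,-.015,0,.026,1)
plan(R,p,R1,p1,10)
```

```text
turn/row [-0.0005 -0.0002  0.    ] n 10
[10.4, 0.2, -0.2] [10.4, 0.2, -0.3] [10.4, 0.2, -0.3] [10.4, 0.2, -0.3] [10.4, 0.2, -0.3] [10.4, 0.2, -0.3] [10.4, 0.2, -0.3] [10.4, 0.2, -0.3] [10.4, 0.2, -0.3] [10.4, 0.2, -0.3]
```

>>> arm_command --increments '[{"dr": [0,0,0],"offset": [10.4,0.2,-0.3],"hand": 100},{"dr": [0,0,0],"offset": [10.4,0.2,-0.3],"hand": 100},{"dr": [0,0,0],"offset": [10.4,0.2,-0.3],"hand": 100},{"dr": [0,0,0],"offset": [10.4,0.2,-0.3],"hand": 100},{"dr": [0,0,0],"offset": [10.4,0.2,-0.3],"hand": 100},{"dr": [0,0,0],"offset": [10.4,0.2,-0.3],"hand": 100},{"dr": [0,0,0],"offset": [10.4,0.2,-0.3],"hand": 100},{"dr": [0,0,0],"offset": [10.4,0.2,-0.3],"hand": 100},{"dr": [0,0,0],"offset": [10.4,0.2,-0.3],"hand": 100},{"dr": [0,0,0],"offset": [10.4,0.2,-0.3],"hand": 100}]'

```text
time: 5.15
eef_pos: [0.5827, -0.1232, 0.0939]
tool_rot: [0.093, 1.133, -0.143]
force: [-0.2, -0.2, -0.3]
opening: 0.0854
```

>>> arm_command --increments '[{"dr": [0,0,0],"offset": [0,0,0],"hand": 100},{"dr": [0,0,0],"offset": [0,0,0],"hand": 45},{"dr": [0,0,0],"offset": [0,0,0],"hand": 45},{"dr": [0,0,0],"offset": [0,0,0],"hand": 45},{"dr": [0,0,0],"offset": [0,0,0],"hand": 40},{"dr": [0,0,0],"offset": [0,0,0],"hand": 40}]' --force 30

```text
time: 5.65
eef_pos: [0.583, -0.1227, 0.0951]
tool_rot: [0.091, 1.132, -0.141]
force: [-5.0, -0.3, 7.3]
opening: 0.0509
```

>>> arm_command --increments '[{"dr": [0,0,0],"offset": [-4,0,0],"hand": 40},{"dr": [0,0,0],"offset": [-6,0,1],"hand": 40},{"dr": [0,0,0],"offset": [-8,0,1],"hand": 40},{"dr": [0,0,0],"offset": [-8,0,1],"hand": 40},{"dr": [0,0,0],"offset": [-8,0,1],"hand": 40},{"dr": [0,0,0],"offset": [-8,0,1],"hand": 40},{"dr": [0,0,0],"offset": [-6,0,1],"hand": 40},{"dr": [0,0,0],"offset": [-2,0,0],"hand": 40}]'

```text
time: 6.32
eef_pos: [0.5679, -0.1201, 0.1436]
tool_rot: [0.091, 1.131, -0.141]
force: [-0.2, -0.0, -0.3]
opening: 0.0511
```

Run:
```python
from h import *
from station import get_image,spotter
import cv2
R,p,s=state();print(p,s["opening"],s["force"])
g=get_image("wrist");g2=get_image("scene")
cv2.imwrite("pics/w2.png",np.hstack([g["pixels"][90:400,110:500,::-1],cv2.resize(g2["pixels"][150:260,180:320,::-1],(394,310))]))
R1,p1=tool_in_slot(RACK,.115,-.005,0,.076,1)
plan(R,p,R1,p1,12)
```

```text
[ 0.56788939 -0.120086    0.14358395] 0.05108564891256548 [-0.19168491 -0.0440478  -0.27876038]
turn/row [-0.0002  0.0001 -0.    ] n 12
[0.1, 9.5, 0.2] [0.1, 9.5, 0.2] [0.1, 9.5, 0.2] [0.1, 9.5, 0.2] [0.1, 9.5, 0.2] [0.1, 9.5, 0.2] [0.1, 9.5, 0.2] [0.1, 9.5, 0.2] [0.1, 9.5, 0.2] [0.1, 9.5, 0.2] [0.1, 9.5, 0.2] [0.1, 9.5, 0.2]
```

View pics/w2.png

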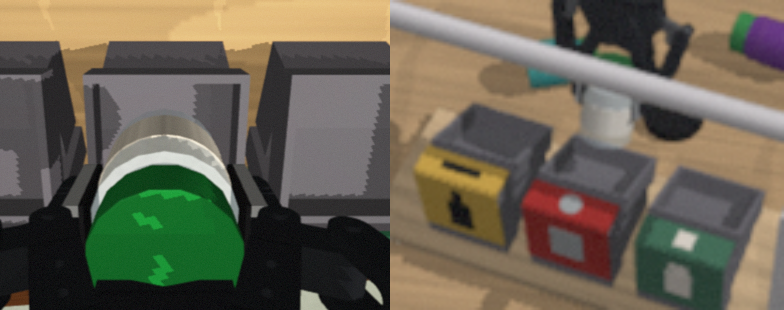

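The jar is gripped square and lifted clear of its slot (left image: cap in line with the fingers). I shift it one pitch over to the green slot.

>>> arm_command --increments '[{"dr": [0,0,0],"offset": [0,6,0.2],"hand": 40},{"dr": [0,0,0],"offset": [0,12,0.2],"hand": 40},{"dr": [0,0,0],"offset": [0,16,0.4],"hand": 40},{"dr": [0,0,0],"offset": [0,16,0.4],"hand": 40},{"dr": [0,0,0],"offset": [0,16,0.4],"hand": 40},{"dr": [0,0,0],"offset": [0,16,0.4],"hand": 40},{"dr": [0,0,0],"offset": [0,16,0.2],"hand": 40},{"dr": [0,0,0],"offset": [0,12,0.2],"hand": 40},{"dr": [0,0,0],"offset": [0,4.5,0],"hand": 40},{"dr": [0,0,0],"offset": [0,0,0],"hand": 40}]'

```text
time: 7.25
eef_pos: [0.5877, -0.0061, 0.1426]
tool_rot: [0.09, 1.134, -0.139]
force: [0.3, -0.5, -1.7]
opening: 0.0513
```

Run:
```python
from h import *
R,p,s=state()
R1,p1=tool_in_slot(RACK,.115,-.005,0,.028,1)
plan(R,p,R1,p1,6)
```

```text
turn/row [-0.0002 -0.0003 -0.0002] n 6
[7.9, -0.2, 0.3] [7.9, -0.2, 0.3] [7.9, -0.2, 0.3] [7.9, -0.2, 0.3] [7.9, -0.2, 0.3] [7.9, -0.2, 0.3]
```

>>> arm_command --increments '[{"dr": [0,0,0],"offset": [5,-0.2,0.3],"hand": 40},{"dr": [0,0,0],"offset": [8,-0.2,0.3],"hand": 40},{"dr": [0,0,0],"offset": [8,-0.2,0.3],"hand": 40},{"dr": [0,0,0],"offset": [8,-0.2,0.3],"hand": 40},{"dr": [0,0,0],"offset": [6,-0.2,0.3],"hand": 40},{"dr": [0,0,0],"offset": [4,0,0],"hand": 40},{"dr": [0,0,0],"offset": [3,0,0],"hand": 40},{"dr": [0,0,0],"offset": [2,0,0],"hand": 40},{"dr": [0,0,0],"offset": [0,0,0],"hand": 40}]'

```text
time: 8.0
eef_pos: [0.6073, -0.0114, 0.1034]
tool_rot: [0.091, 1.134, -0.141]
force: [0.1, -0.9, -1.9]
opening: 0.0509
```

Run:
```python
from h import *
R,p,s=state();print(R.T@s["force"])
for y in(0,.115):
    Rs,t=slot_pose(RACK,y);print(Rs.T@(p-t))
Rs,t=slot_pose(RACK,0);print("grasp",Rs.T@(np.array([.583,-.1227,.0951])-t))
```

```text
[ 1.79307649 -0.876516   -0.57368717]
[-0.00497335  0.1139709   0.03149326]
[-0.00497335 -0.0010291   0.03149326]
grasp [-0.01450485  0.00029362  0.02673486]
```

Still about 4–5 mm above the floor. I go in 1 mm steps.

>>> arm_command --increments '[{"dr": [0,0,0],"offset": [1,0,0],"hand": 40},{"dr": [0,0,0],"offset": [1,0,0],"hand": 40},{"dr": [0,0,0],"offset": [1,0,0],"hand": 40},{"dr": [0,0,0],"offset": [1,0,0],"hand": 40},{"dr": [0,0,0],"offset": [0,0,0],"hand": 40}]'

```text
time: 8.42
eef_pos: [0.609, -0.0116, 0.1002]
tool_rot: [0.091, 1.133, -0.14]
force: [1.2, -0.0, -1.7]
opening: 0.0512
```

>>> arm_command --increments '[{"dr": [0,0,0],"offset": [0.5,0,0],"hand": 40},{"dr": [0,0,0],"offset": [0,0,0],"hand": 40}]'

```text
time: 8.58
eef_pos: [0.6092, -0.0116, 0.0998]
tool_rot: [0.091, 1.133, -0.14]
force: [0.6, 0.3, -2.0]
opening: 0.0513
```

>>> arm_command --increments '[{"dr": [0,0,0],"offset": [0.7,0,0],"hand": 40},{"dr": [0,0,0],"offset": [0.7,0,0],"hand": 40},{"dr": [0,0,0],"offset": [0,0,0],"hand": 40}]'

```text
time: 8.83
eef_pos: [0.6096, -0.0117, 0.0991]
tool_rot: [0.091, 1.133, -0.14]
force: [-6.6, 0.7, 7.3]
opening: 0.0514
```

>>> arm_command --increments '[{"dr": [0,0,0],"offset": [0.6,0,0],"hand": 40},{"dr": [0,0,0],"offset": [0,0,0],"hand": 40}]'

```text
time: 9.0
eef_pos: [0.6096, -0.0117, 0.099]
tool_rot: [0.091, 1.132, -0.14]
force: [-11.9, 2.3, 15.3]
opening: 0.0514
```

>>> arm_command --increments '[{"dr": [0,0,0],"offset": [0,0,0],"hand": 64},{"dr": [0,0,0],"offset": [0,0,0],"hand": 68},{"dr": [0,0,0],"offset": [0,0,0],"hand": 76},{"dr": [0,0,0],"offset": [0,0,0],"hand": 90},{"dr": [0,0,0],"offset": [0,0,0],"hand": 100},{"dr": [0,0,0],"offset": [0,0,0],"hand": 100},{"dr": [0,0,0],"offset": [0,0,0],"hand": 100}]'

```text
time: 9.58
eef_pos: [0.61, -0.0118, 0.0979]
tool_rot: [0.091, 1.133, -0.14]
force: [-0.4, 0.7, 0.6]
opening: 0.0852
```

>>> arm_command --increments '[{"dr": [0,0,0],"offset": [-6,0,0],"hand": 100},{"dr": [0,0,0],"offset": [-12,0,0],"hand": 100},{"dr": [0,0,0],"offset": [-18,0,0],"hand": 100},{"dr": [0,0,0],"offset": [-20,0,0],"hand": 100},{"dr": [0,0,0],"offset": [-20,0,0],"hand": 100},{"dr": [0,0,0],"offset": [-20,0,0],"hand": 100},{"dr": [0,0,0],"offset": [-14,0,0],"hand": 100}]'

```text
time: 10.17
eef_pos: [0.5638, -0.0045, 0.1999]
tool_rot: [0.091, 1.131, -0.14]
force: [0.2, 0.1, 0.6]
opening: 0.0857
```

Run:
```python
from h import *
from station import get_image
import cv2
R,p,s=state();print(p)
g=get_image("wrist");im=g["pixels"][:,:,::-1].copy()
Rs,t=slot_pose(RACK,.115)
for h in(.08,.002):
    q=proj(g,[Rs@np.array([-.005+.026*np.cos(a),.026*np.sin(a),h])+t for a in np.arange(0,6.3,.2)]).astype(int);cv2.polylines(im,[q],True,(255,0,255),1)
cv2.imwrite("pics/w3.png",im)
# tin: jaw along direction; tool straight down above tin
```

```text
[ 0.56379976 -0.00451674  0.19990004]
```

View pics/w3.png

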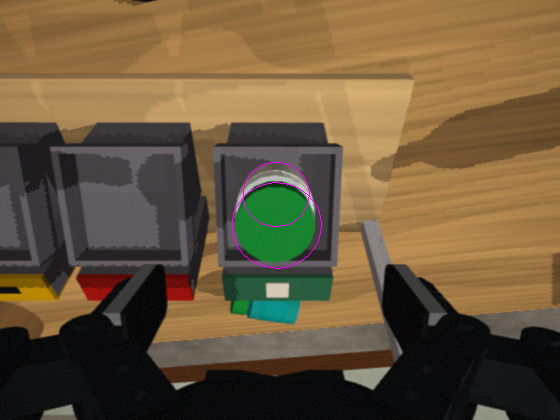

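Jar stands in the green slot right where planned (cap at (276,224)). Red slot is empty. On to the tin.

Run:
```python
from h import *
R,p,s=state()
Rr,_=rackT(RACK)
X=np.array([0,0,-1.]);Y=Rr[:,1];R1=np.stack([X,Y,np.cross(X,Y)],1)
a=np.array([.47,.05,.23]);plan(R,p,R,a,5)
plan(R,a,R1,np.array([.469,.36,.19]),12)
```

```text
turn/row [0. 0. 0.] n 5
[-13.7, 7.8, -16.0] [-13.7, 7.8, -16.0] [-13.7, 7.8, -16.0] [-13.7, 7.8, -16.0] [-13.7, 7.8, -16.0] 
turn/row [-0.0002  0.0366 -0.0001] n 12
[1.3, 25.5, -5.2] [1.5, 25.5, -5.2] [1.7, 25.5, -5.1] [1.8, 25.5, -5.0] [2.0, 25.5, -4.9] [2.2, 25.5, -4.9] [2.4, 25.5, -4.8] [2.5, 25.5, -4.7] [2.7, 25.5, -4.6] [2.9, 25.5, -4.5] [3.0, 25.5, -4.4] [3.2, 25.5, -4.2]
```

>>> arm_command --increments '[{"dr": [0,0,0],"offset": [-13.7,7.8,-16],"hand": 100},{"dr": [0,0,0],"offset": [-13.7,7.8,-16],"hand": 100},{"dr": [0,0,0],"offset": [-13.7,7.8,-16],"hand": 100},{"dr": [0,0,0],"offset": [-13.7,7.8,-16],"hand": 100},{"dr": [0,0,0],"offset": [-13.7,7.8,-16],"hand": 100}]'

```text
time: 10.63
eef_pos: [0.4692, 0.0501, 0.2262]
tool_rot: [0.091, 1.133, -0.141]
force: [0.2, 1.6, 0.2]
opening: 0.0852
```

>>> arm_command --increments '[{"dr": [0,0.037,0],"offset": [1.3,25.5,-5.2],"hand": 100},{"dr": [0,0.037,0],"offset": [1.5,25.5,-5.2],"hand": 100},{"dr": [0,0.037,0],"offset": [1.7,25.5,-5.1],"hand": 100},{"dr": [0,0.037,0],"offset": [1.8,25.5,-5],"hand": 100},{"dr": [0,0.037,0],"offset": [2,25.5,-5],"hand": 100},{"dr": [0,0.037,0],"offset": [2.2,25.5,-5],"hand": 100},{"dr": [0,0.037,0],"offset": [2.4,25.5,-4.8],"hand": 100},{"dr": [0,0.037,0],"offset": [2.5,25.5,-4.7],"hand": 100},{"dr": [0,0.037,0],"offset": [2.7,25.5,-4.6],"hand": 100},{"dr": [0,0.036,0],"offset": [2.9,25.5,-4.5],"hand": 100}]'

```text
time: 11.47
eef_pos: [0.4689, 0.3097, 0.1926]
tool_rot: [0.12, 1.503, -0.126]
force: [0.4, 0.6, 0.3]
opening: 0.0855
```

>>> arm_command --increments '[{"dr": [0,0.036,0],"offset": [3,25.5,-4.4],"hand": 100},{"dr": [0,0.034,0],"offset": [3,25.5,-4.3],"hand": 100},{"dr": [0,0,0],"offset": [0,0,0],"hand": 100}]'

```text
time: 11.72
eef_pos: [0.4693, 0.3637, 0.1848]
tool_rot: [0.125, 1.574, -0.121]
force: [-0.4, -1.0, -0.5]
opening: 0.0855
```

Run:
```python
from h import *
from station import get_image,spotter
import cv2
R,p,s=state();print(p,R.round(3).tolist())
g=get_image("wrist");pickle.dump(g,open("w4.pkl","wb"));im=g["pixels"][:,:,::-1].copy()
print([(np.round(r["bbox"]).tolist(),r["conf"]) for r in spotter.spot_in("tin","wrist")])
for h in(.08,0):
    q=proj(g,[[.469+.0315*np.cos(a),.3604+.0315*np.sin(a),h] for a in np.arange(0,6.3,.2)]).astype(int);cv2.polylines(im,[q],True,(255,0,255),1)
cv2.imwrite("pics/w4.png",im)
```

```text
[0.46930126 0.36372951 0.1847738 ] [[-0.006, 0.156, 0.988], [0.003, 0.988, -0.156], [-1.0, 0.002, -0.007]]
[([236.0, 151.0, 325.0, 244.0], 0.79)]
```

View pics/w4.png

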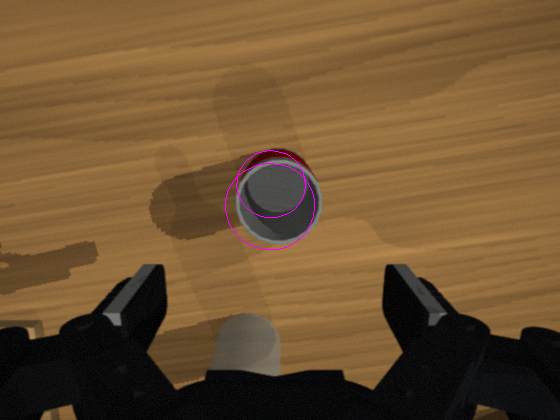

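The view shows the tin rim centred at (279,201), against (270,206) predicted. So the tin is really at about (0.467, 0.367). I correct by +3 mm in tool y and −3 mm in tool z, then descend.

>>> arm_command --increments '[{"dr": [0,0,0],"offset": [8,1,-1],"hand": 100},{"dr": [0,0,0],"offset": [16,1,-1],"hand": 100},{"dr": [0,0,0],"offset": [20,1,-1],"hand": 100},{"dr": [0,0,0],"offset": [20,0,0],"hand": 100},{"dr": [0,0,0],"offset": [20,0,0],"hand": 100},{"dr": [0,0,0],"offset": [20,0,0],"hand": 100},{"dr": [0,0,0],"offset": [20,0,0],"hand": 100},{"dr": [0,0,0],"offset": [18,0,0],"hand": 100},{"dr": [0,0,0],"offset": [12,0,0],"hand": 100},{"dr": [0,0,0],"offset": [3,0,0],"hand": 100}]'

```text
time: 12.65
eef_pos: [0.4643, 0.3618, 0.0278]
tool_rot: [0.125, 1.573, -0.126]
force: [-0.3, -0.5, 0.3]
opening: 0.0854
```

>>> arm_command --increments '[{"dr": [0,0,0],"offset": [0,0,0],"hand": 100},{"dr": [0,0,0],"offset": [0,0,0],"hand": 60},{"dr": [0,0,0],"offset": [0,0,0],"hand": 60},{"dr": [0,0,0],"offset": [0,0,0],"hand": 55},{"dr": [0,0,0],"offset": [0,0,0],"hand": 55},{"dr": [0,0,0],"offset": [0,0,0],"hand": 55}]' --force 25

```text
time: 13.15
eef_pos: [0.4664, 0.364, 0.0312]
tool_rot: [0.127, 1.569, -0.122]
force: [-0.7, -0.9, 6.4]
opening: 0.0624
```

>>> arm_command --increments '[{"dr": [0,0,0],"offset": [-6,0,0],"hand": 55},{"dr": [0,0,0],"offset": [-14,0,0],"hand": 55},{"dr": [0,0,0],"offset": [-22,0,0],"hand": 55},{"dr": [0,0,0],"offset": [-28,0,0],"hand": 55},{"dr": [0,0,0],"offset": [-28,0,0],"hand": 55},{"dr": [0,0,0],"offset": [-28,0,0],"hand": 55},{"dr": [0,0,0],"offset": [-22,0,0],"hand": 55},{"dr": [0,0,0],"offset": [-14,0,0],"hand": 55},{"dr": [0,0,0],"offset": [-4,0,0],"hand": 55}]'

```text
time: 13.9
eef_pos: [0.4673, 0.3642, 0.1993]
tool_rot: [0.129, 1.567, -0.121]
force: [0.1, 0.5, -1.0]
opening: 0.0627
```

Run:
```python
from h import *
R,p,s=state();print(s["opening"])
R1,p1=tool_in_slot(RACK,0,-.002,0,.10,1);a=np.array([.47,-.09,.22])
plan(R,p,R1,a,19)
plan(R1,a,R1,p1,6)
```

```text
0.06274316602222729
turn/row [-0.0002 -0.023  -0.0002] n 19
[-1.2, -23.6, 3.9] [-1.1, -23.6, 3.9] [-1.0, -23.6, 4.0] [-0.9, -23.6, 4.0] [-0.8, -23.6, 4.0] [-0.7, -23.6, 4.0] [-0.6, -23.6, 4.0] [-0.5, -23.6, 4.0] [-0.4, -23.6, 4.0] [-0.3, -23.6, 4.0] [-0.2, -23.6, 4.0] [-0.1, -23.6, 4.0] [-0.0, -23.6, 4.0] [0.1, -23.6, 4.0] [0.2, -23.6, 4.0] [0.3, -23.6, 4.0] [0.4, -23.6, 4.0] [0.5, -23.6, 4.0] [0.6, -23.6, 4.0] 
turn/row [0. 0. 0.] n 6
[14.9, -2.5, 10.9] [14.9, -2.5, 10.9] [14.9, -2.5, 10.9] [14.9, -2.5, 10.9] [14.9, -2.5, 10.9] [14.9, -2.5, 10.9]
```

>>> arm_command --increments '[{"dr": [0,-0.023,0],"offset": [-1.2,-10,4],"hand": 55},{"dr": [0,-0.023,0],"offset": [-1,-20,4],"hand": 55},{"dr": [0,-0.023,0],"offset": [-1,-25,4],"hand": 55},{"dr": [0,-0.023,0],"offset": [-1,-25,4],"hand": 55},{"dr": [0,-0.023,0],"offset": [-1,-25,4],"hand": 55},{"dr": [0,-0.023,0],"offset": [-0.7,-25,4],"hand": 55},{"dr": [0,-0.023,0],"offset": [-0.6,-25,4],"hand": 55},{"dr": [0,-0.023,0],"offset": [-0.5,-25,4],"hand": 55},{"dr": [0,-0.023,0],"offset": [-0.4,-25,4],"hand": 55},{"dr": [0,-0.023,0],"offset": [-0.3,-25,4],"hand": 55}]'

```text
time: 14.73
eef_pos: [0.468, 0.1289, 0.2066]
tool_rot: [0.107, 1.341, -0.133]
force: [0.1, 0.3, -0.2]
opening: 0.0627
```

>>> arm_command --increments '[{"dr": [0,-0.023,0],"offset": [-0.2,-25,4],"hand": 55},{"dr": [0,-0.023,0],"offset": [-0.1,-25,4],"hand": 55},{"dr": [0,-0.023,0],"offset": [0,-25,4],"hand": 55},{"dr": [0,-0.023,0],"offset": [0,-25,4],"hand": 55},{"dr": [0,-0.023,0],"offset": [0,-25,4],"hand": 55},{"dr": [0,-0.023,0],"offset": [0.3,-25,4],"hand": 55},{"dr": [0,-0.023,0],"offset": [0.4,-25,4],"hand": 55},{"dr": [0,-0.023,0],"offset": [0.5,-25,4],"hand": 55},{"dr": [0,-0.023,0],"offset": [0.6,-18,4],"hand": 55},{"dr": [0,0,0],"offset": [0,0,0],"hand": 55}]'

```text
time: 15.57
eef_pos: [0.4674, -0.093, 0.2162]
tool_rot: [0.092, 1.134, -0.143]
force: [0.4, 0.3, -1.0]
opening: 0.0627
```

Run:
```python
from h import *
R,p,s=state();print(s["opening"])
R1,p1=tool_in_slot(RACK,0,-.002,0,.10,1)
plan(R,p,R1,p1,8)
```

```text
0.06270604958825338
turn/row [-0.0006 -0.0003  0.0002] n 8
[10.8, -1.4, 8.7] [10.8, -1.4, 8.7] [10.8, -1.4, 8.6] [10.8, -1.4, 8.6] [10.8, -1.4, 8.6] [10.8, -1.4, 8.6] [10.8, -1.4, 8.6] [10.8, -1.4, 8.6]
```

>>> arm_command --increments '[{"dr": [0,0,0],"offset": [6,-1.2,5],"hand": 55},{"dr": [0,0,0],"offset": [12,-1.5,10],"hand": 55},{"dr": [0,0,0],"offset": [14,-1.5,11],"hand": 55},{"dr": [0,0,0],"offset": [14,-1.5,11],"hand": 55},{"dr": [0,0,0],"offset": [14,-1.5,11],"hand": 55},{"dr": [0,0,0],"offset": [13,-1.5,11],"hand": 55},{"dr": [0,0,0],"offset": [9,-1.5,7],"hand": 55},{"dr": [0,0,0],"offset": [4,-1,3],"hand": 55},{"dr": [0,0,0],"offset": [0,0,0],"hand": 55}]'

```text
time: 16.32
eef_pos: [0.5646, -0.1167, 0.1663]
tool_rot: [0.091, 1.137, -0.14]
force: [0.2, -0.2, -0.5]
opening: 0.0621
```

Run:
```python
from h import *
from station import get_image
import cv2
R,p,s=state();Rs,t=slot_pose(RACK,0);print(s["opening"],Rs.T@(p-t),R.T@s["force"])
R1,p1=tool_in_slot(RACK,0,-.002,0,.036,1)
plan(R,p,R1,p1,8)
g=get_image("wrist");g2=get_image("scene")
cv2.imwrite("pics/w5.png",np.hstack([g["pixels"][90:400,110:500,::-1],cv2.resize(g2["pixels"][150:260,180:320,::-1],(394,310))]))
```

```text
0.0621431995912352 [-0.0017102   0.0033248   0.09935235] [ 0.54188174 -0.13044276 -0.04076172]
turn/row [-0.0002 -0.0006 -0.0001] n 8
[7.9, -0.4, 0.0] [7.9, -0.4, -0.0] [7.9, -0.4, -0.0] [7.9, -0.4, -0.0] [7.9, -0.4, -0.0] [7.9, -0.4, -0.0] [7.9, -0.4, -0.0] [7.9, -0.4, -0.0]
```

View pics/w5.png

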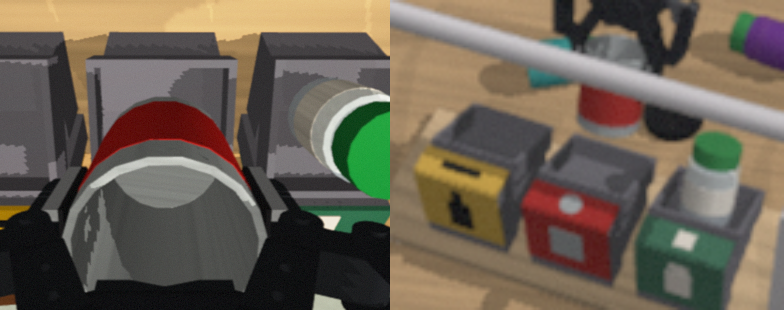

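The tin is held square over the red slot, centred in it within about 1 mm (tin centre about col 165, slot about col 163). The jar stands undisturbed. Lowering.

>>> arm_command --increments '[{"dr": [0,0,0],"offset": [5,-0.4,0],"hand": 55},{"dr": [0,0,0],"offset": [9,-0.4,0],"hand": 55},{"dr": [0,0,0],"offset": [10,-0.4,0],"hand": 55},{"dr": [0,0,0],"offset": [10,-0.4,0],"hand": 55},{"dr": [0,0,0],"offset": [10,-0.4,0],"hand": 55},{"dr": [0,0,0],"offset": [8,-0.4,0],"hand": 55},{"dr": [0,0,0],"offset": [5,-0.4,0],"hand": 55},{"dr": [0,0,0],"offset": [3,-0.2,0],"hand": 55},{"dr": [0,0,0],"offset": [1.5,0,0],"hand": 55},{"dr": [0,0,0],"offset": [0,0,0],"hand": 55}]'

```text
time: 17.25
eef_pos: [0.5893, -0.1242, 0.1114]
tool_rot: [0.091, 1.135, -0.14]
force: [-0.0, 0.3, 0.5]
opening: 0.0626
```

>>> arm_command --increments '[{"dr": [0,0,0],"offset": [1,0,0],"hand": 55},{"dr": [0,0,0],"offset": [1,0,0],"hand": 55},{"dr": [0,0,0],"offset": [1,0,0],"hand": 55},{"dr": [0,0,0],"offset": [0,0,0],"hand": 55}]'

```text
time: 17.58
eef_pos: [0.5906, -0.1243, 0.1091]
tool_rot: [0.091, 1.135, -0.14]
force: [-0.6, 0.7, -1.8]
opening: 0.0623
```

Run:
```python
from h import *
R,p,s=state();Rs,t=slot_pose(RACK,0);print(s["opening"],Rs.T@(p-t),R.T@s["force"])
```

```text
0.06231020153927589 [-0.00155835 -0.0001332   0.03613463] [ 1.36297824  0.56232214 -1.36389725]
```

>>> arm_command --increments '[{"dr": [0,0,0],"offset": [1,0,0],"hand": 55},{"dr": [0,0,0],"offset": [1,0,0],"hand": 55},{"dr": [0,0,0],"offset": [1,0,0],"hand": 55},{"dr": [0,0,0],"offset": [0,0,0],"hand": 55}]'

```text
time: 17.92
eef_pos: [0.5917, -0.1245, 0.106]
tool_rot: [0.091, 1.135, -0.14]
force: [0.0, -0.0, -1.2]
opening: 0.0626
```

>>> arm_command --increments '[{"dr": [0,0,0],"offset": [0.7,0,0],"hand": 55},{"dr": [0,0,0],"offset": [0.7,0,0],"hand": 55},{"dr": [0,0,0],"offset": [0,0,0],"hand": 55}]'

```text
time: 18.17
eef_pos: [0.5923, -0.1246, 0.1048]
tool_rot: [0.091, 1.135, -0.14]
force: [-0.7, -0.1, -1.5]
opening: 0.0625
```

>>> arm_command --increments '[{"dr": [0,0,0],"offset": [0.7,0,0],"hand": 55},{"dr": [0,0,0],"offset": [0.7,0,0],"hand": 55},{"dr": [0,0,0],"offset": [0,0,0],"hand": 55}]'

```text
time: 18.42
eef_pos: [0.5927, -0.1247, 0.1042]
tool_rot: [0.091, 1.135, -0.14]
force: [-5.4, 0.3, 7.1]
opening: 0.0624
```

>>> arm_command --increments '[{"dr": [0,0,0],"offset": [0.7,0,0],"hand": 55},{"dr": [0,0,0],"offset": [0,0,0],"hand": 55}]'

```text
time: 18.58
eef_pos: [0.5928, -0.1247, 0.1042]
tool_rot: [0.091, 1.134, -0.14]
force: [-12.7, 2.1, 15.6]
opening: 0.0627
```

Contact with the floor. Release and back off.

>>> arm_command --increments '[{"dr": [0,0,0],"offset": [0,0,0],"hand": 76},{"dr": [0,0,0],"offset": [0,0,0],"hand": 80},{"dr": [0,0,0],"offset": [0,0,0],"hand": 90},{"dr": [0,0,0],"offset": [0,0,0],"hand": 100},{"dr": [0,0,0],"offset": [0,0,0],"hand": 100},{"dr": [0,0,0],"offset": [0,0,0],"hand": 100},{"dr": [0,0,0],"offset": [0,0,0],"hand": 100}]'

```text
time: 19.17
eef_pos: [0.5932, -0.1248, 0.103]
tool_rot: [0.091, 1.135, -0.14]
force: [0.9, 0.9, -0.3]
opening: 0.0855
```

>>> arm_command --increments '[{"dr": [0,0,0],"offset": [-5,0,0],"hand": 100},{"dr": [0,0,0],"offset": [-10,0,0],"hand": 100},{"dr": [0,0,0],"offset": [-15,0,0],"hand": 100},{"dr": [0,0,0],"offset": [-18,0,0],"hand": 100},{"dr": [0,0,0],"offset": [-20,0,0],"hand": 100},{"dr": [0,0,0],"offset": [-20,0,0],"hand": 100},{"dr": [0,0,0],"offset": [-20,0,0],"hand": 100},{"dr": [0,0,0],"offset": [-10,0,0],"hand": 100},{"dr": [0,0,0],"offset": [0,0,0],"hand": 100}]'

```text
time: 19.92
eef_pos: [0.5447, -0.1172, 0.2133]
tool_rot: [0.091, 1.131, -0.141]
force: [0.5, 0.7, -0.6]
opening: 0.0856
```

Run:
```python
from h import *
from station import get_image
import cv2
R,p,s=state();print(s["time"],p,s["force"])
g=get_image("wrist");im=g["pixels"][:,:,::-1].copy()
for y,x,r in((.115,-.005,.026),(0,-.002,.0315)):
  Rs,t=slot_pose(RACK,y)
  for h in(.08,.002):
    q=proj(g,[Rs@np.array([x+r*np.cos(a),r*np.sin(a),h])+t for a in np.arange(0,6.3,.2)]).astype(int);cv2.polylines(im,[q],True,(255,0,255),1)
g2=get_image("scene")
cv2.imwrite("pics/w6.png",np.hstack([im[100:410,150:550],cv2.resize(g2["pixels"][150:260,180:320,::-1],(394,310))]))
```

```text
19.9167 [ 0.54471562 -0.11723514  0.21332188] [ 0.45958843  0.66368741 -0.64461695]
```

View pics/w6.png

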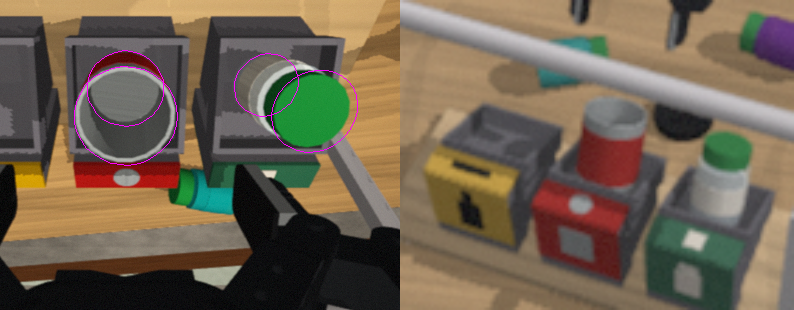

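Both stand flat and match the predicted outlines, with the tin rim at (125,115) and the cap at (312,110) in the left panel. The arm is clear of everything.

```bash
python3 -c "
from station import finish_job
print(finish_job())"
```

```text
the job is handed in; nothing more can be done
None
```

I moved the jar from the red-labelled slot to the green one, then put the tin from the bench in the red slot. I handed the job in at about 20 s of the 48 s allowed; no verdict is reported.

- **Setting down:** I lowered each one until it touched the floor with about 15–20 N, then released it. Nothing was dropped.
- **Last check, jar and tin:** the last wrist and scene pictures show both standing flat in their slots, with the gripper open and clear. The tin matches its predicted outline. The jar's cap sits a few pixels inside its outline, well within the 21 mm allowed.
- **Lamp and bystanders:** I saw no unexpected contact force. I took no final picture of the clear bottle or the jam jar, but the arm's path kept clear of both. The black lid shows partly in the last scene picture and looks unmoved.
- **One disagreement:** the first camera fit put the tin about 7 mm off. The wrist camera showed this, and I corrected it before grasping.

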